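Switch on the scaffold-light breaker under its hinged guard

ROBOT

A 6-joint arm with a two-finger parallel gripper is mounted at the origin on the work surface. World frame = base frame: x ahead of the robot, y to its left, z up, the work surface at z = 0. Lengths are in m, angles in rad, forces in N, time in s.
With the tool pointing down it reaches from about 0.3 to 0.875 m from the base axis. Payload 6.4 kg.
Tool frame: the origin (TCP) lies at the very end of the fingers, on their centre line; the grasp point (between the pads) lies 19 mm behind it (ctrl.tcp_to_grasp is the distance from the TCP to the grasp point, in m); z points along the fingers, y is the direction in which the jaws open and shut (so a half turn about z gives the same grasp; the last joint's range is limited). The gripper opens to 85 mm and grips with 20 to 120 N. Pads are 22 mm wide; open, the fingers measure 114 mm over their backs; the gripper's body (76 mm by 85 mm) begins 54 mm behind the grasp point. The pads swing forward as they close: fully open they stand 13 mm farther back than shut.
Start: joints at [0.906, 0.181, 1.607, -0, 1.354, -0.206], TCP at [0.255, 0.516, 0.231] pointing down, gripper open.
Joint ranges: [-2.99, 2.99], [-0.89, 2.07], [0.3, 2.58], [-1.14, 4.28], [0, 2.63], [-3.12, 3.12]. Speed limits (rad/s): [2.57, 2.57, 3.01, 3.14, 3.14, 3.14].

INTERFACE

Orientations are given as a unit quaternion [w, x, y, z].
In Python, from bench import ctrl gives the robot as it stands. The module is installed in compiled form; this text tells all that it offers.
- The arm moves only by the tool drive_tool, never from a script. Its argument "deltas" is a list of rows, each an object with "slide": the shift along the tool's x, y, z as a fraction of full scale, a list of three; "delta_rot": the turn, a rotation vector about the tool's x, y, z as a fraction of full scale, a list of three; "hand": the opening, from 0 (shut) to 1 (fully open). In form: [{"slide": [tx, ty, tz], "delta_rot": [wx, wy, wz], "hand": hand}, ...]. A call has exactly 5 rows; each row shifts and turns the commanded pose from where the row before left it, along the tool's axes as they then stand; what a row does not reach is not made up. Full scale, the value 1, is 50 mm for a shift and 180 degrees for a turn. A row lasts 1/8 s, in which the tool goes at most 62.5 mm and 10.7 degrees, less where a joint would pass 70% of its speed; a pose out of reach is approached as far as the arm can. A call with a number of a shift or a turn outside -1 to 1 is refused whole. A call with a gripper value outside its range is refused whole. The fingers move at their own pace and stop on an object; the grip force is fixed at half the most. Time passes only in rows, so rows that do not move let the fingers close, or fill a call up. It gives the time, the measured TCP pose, the force and the opening at its end, in the units of the state.
- ctrl.get_obs(): the state, without advancing time (a new reading comes with each control period).
- ctrl.camera(name): name is "scene" or "top" or "wrist"; returns a dict with "frame" (384x512x3 uint8, red, green, blue), "mtx" (3x3 intrinsics, pixels), "R" (3x3) and "t" (3): a world point X has camera coordinates R X + t. Camera axes: x right, y down, z forward; pixel columns grow to the right and rows downward; lengths in m; the calibration is good to about 2 mm. A picture is of the moment at which its call begins. There is no depth.
- ctrl.hand_in(): hands the job in, once; it reports no verdict.
The state is a dict: "time_s": time; "q": joint angles; "dq": joint speeds; "joint_efforts": joint torques, N m; "eef_pos": TCP position; "eef_rot": TCP orientation; "wrist_force": force on the tool from outside, world axes, zero at the start; "torque": the same for the moment, N m; "opening": opening from 0.0 (shut) to 1.0 (fully open).
Only numpy, scipy, OpenCV 4.12 (cv2) and the standard library are available. Lean on these libraries where they do the work, as an engineer would, in place of code of your own. Each camera call takes 0.05 s, during which the arm holds its last target.

TASK

The scaffold lights are off: on the black power box, switch on the narrower of the two guarded breakers. Lift its hinged guard back with a fingertip under the front tab, flip the toggle beneath it over towards the hinge, then tip the guard forward again and let it drop fully shut. Only touch, grasp nothing and force nothing; leave the wide main breaker shut and on, and leave everything lying about where it is.

Things in the scene. Friction and masses are not known exactly. Their poses are not given: they have to be found in the camera images.
- lights_hinge (a point): Hinge axis of the narrow breaker's guard, at mid-width, fixed on the box, 147 mm above the table. Axes: x level from the tab towards the hinge (away from the robot), y along the hinge, z up. From here the breaker's face is 3 mm down, the box's deck 7 mm down, the toggle's pivot at x = -44, z = -5 mm, the box's upright front face at x = -86 mm. The deck runs 134 mm on behind the hinge.
- lights_tab (a point): Middle of the underside of the narrow guard's finger tab, moving with it; shut, at x = -94, z = +1 mm from lights_hinge. The guard is a hood 66 wide, 84 long from hinge to front wall, 28 high, grey with a clear window on top. Tab: 54 wide, 4 thick, x = -84 to -104 mm from the hinge, overhanging the box's front face by 18 mm, so a fingertip goes under it from in front.
- lights_guard (a joint): Angle of the narrow guard: 0 shut, grows as it lifts. About 70 g, plain hinge with a little drag: under 1 N at the tab lifts it. Past about 1.3 rad it falls back by itself and rests open on its stop at 1.85 rad, leaning away from the robot (its tab edge then 100 mm above and 29 mm behind the hinge, its outer face up to 50 mm behind); tipped forward to under 1.2 rad it falls shut.
- lights_toggle_tip (a point): Middle of the top edge of the narrow breaker's toggle, moving with it. The toggle is a black paddle 26 wide (y), 9 thick, 24 long from its pivot, standing about 20 mm proud of the breaker's face; the pivot is 44 mm in front of the hinge line.
- lights_toggle (a joint): Angle of the narrow breaker's toggle: 0 off (leaning 0.4 rad towards the tab side, the robot), 0.8 rad on (leaning 0.4 rad towards the hinge). It snaps over the middle (0.4) by itself to the nearer end; moving it takes about 3 N at its tip, up to 12 N lower down or when pushed fast; at either end it meets a hard stop.
- main_hinge (a point): The same point as lights_hinge for the wide main breaker, same axes and lengths; its guard is 96 wide, its tab 84 wide, its toggle 56 wide. The two breakers stand side by side, centres 160 mm apart along y; which is left and which is right varies.
- main_guard (a joint): Angle of the wide main breaker's guard, 0 shut. To be left shut.
- main_toggle (a joint): Angle of the main breaker's toggle, 0.8 on. To be left on.
- pencil: Carpenter's pencil, 180 x 15 x 8 mm, lying on the box's deck between the two breakers, along x. Leave.
- tape_measure: Tape measure, 75 x 38 x 62 mm high, on the table beside the box; origin under its centre. Leave.
- cup: Black lidded drinking cup, 88 mm wide, 137 mm high, beside the box; origin under its centre. Leave.
- bottle: Drink bottle, 66 mm wide, 190 mm high, beside the box; origin under its centre. Leave.
- coupler: Steel scaffold coupler, 75 x 42 x 76 mm high, beside the box; origin under its middle. Leave.
- screwdriver: Screwdriver, 200 mm long, lying on the table in front of the box. Leave.
- box_front (a point): Middle of the bottom edge of the power box's front face, axes as lights_hinge. The box is black rubber with an aluminium deck, fixed, 220 (x) by 340 (y) by 140 mm high. Free air in front of it below the tabs: the capped sockets there stand 17 mm out and end 45 mm below the deck. Handles stand 28 mm out of its ends.

How it is judged:
On the way, in this order (a step that is already met when the one before it is completed fails the run):
1. the narrow breaker's guard is lifted (value of joint lights_guard above 0.35 rad), for 0.1 s.
2. with the guard up, the narrow breaker's toggle is flipped on (value of joint lights_toggle above 0.7 rad and value of joint lights_guard above 0.2 rad), for 0.1 s.
At the end, for the whole second after the job is handed in: The narrow breaker's toggle is fully over to on (more than 0.7 of 0.8 rad), its guard is shut (within 0.05 rad), and the main breaker is still on with its guard shut (value of joint each of lights_toggle, main_toggle above 0.7 rad and value of joint each of lights_guard, main_guard below 0.05 rad); the robot touches nothing.
It fails at once if the main breaker's guard is lifted (more than 0.3 rad) or its toggle is moved off (value of joint main_guard above 0.3 rad or value of joint main_toggle below 0.6 rad).
It fails at once if the guard or the toggle is forced (more than 60 N) (contact force between any of the arm, the fingers and lights above 60 N).
It fails at once if something lying about is lifted, carried or knocked away (more than 30 mm) (distance of any of pencil, tape_measure, cup, bottle, coupler, screwdriver from where it was at the start of the episode above 0.03 m).
It also fails if it takes over 64 s, if anything falls off the work surface, if the arm or the gripper's body presses on something with over 40 N, if the wrist force passes 120 N, or if a joint passes its speed limit or range.

## Working session

There is one attempt and no reset: what is moved stays moved. The work goes in short steps, Python scripts to look and compute and a tool call to move; the robot and the scene stay as the last step left them, time stands still between calls to the robot, and variables do not carry over. Pictures are saved under pics/ and viewed, and the job is handed in when it is done.

Besides the shell and the picture viewer there is one more tool, called after "Call:" as name(argument=value, ...), one argument or row to a line, values as JSON. drive_tool: Moves the arm, as the interface text tells. Its arguments: {"type":"object","properties":{"deltas":{"type":"array","items":{"type":"object","properties":{"slide":{"type":"array","items":{"type":"number"}},"delta_rot":{"type":"array","items":{"type":"number"}},"hand":{"type":"number"}}}}},"required":["deltas"]}

```bash
mkdir -p pics; python3 - <<'E'
from bench import ctrl
import cv2,numpy as np
o=ctrl.get_obs()
for k in o: print(k,np.round(o[k],4))
for n in ["scene","top","wrist"]:
    c=ctrl.camera(n); cv2.imwrite(f"pics/{n}0.png",c["frame"][:,:,::-1])
    print(n,np.round(c["mtx"],1).tolist(),np.round(c["R"],4).tolist(),np.round(c["t"],4).tolist())
E
```

```text
time_s 0.0
q [ 0.9057  0.1816  1.608   0.      1.3538 -0.2063]
dq [ 0.0012 -0.0006  0.002   0.     -0.0014 -0.    ]
joint_efforts [-3.00000e-03 -4.44878e+01 -3.51330e+01 -6.00000e-04  9.50000e-03
 -0.00000e+00]
eef_pos [0.2543 0.5151 0.2304]
eef_rot [-4.000e-04  2.274e-01  9.738e-01 -8.000e-04]
wrist_force [ 0.6881  0.4004 -0.302 ]
torque [ 0.0002 -0.026   0.0166]
opening 0.999
scene [[405.6, 0.0, 252.6], [0.0, 405.6, 185.1], [0.0, 0.0, 1.0]] [[0.8407, 0.5413, 0.015], [0.4555, -0.6919, -0.5602], [-0.2929, 0.4778, -0.8282]] [-0.51, -0.1985, 1.2986]
top [[488.5, 0.0, 260.0], [0.0, 488.5, 186.2], [0.0, 0.0, 1.0]] [[0.0175, -0.9997, -0.019], [-0.9989, -0.0167, -0.0435], [0.0432, 0.0197, -0.9989]] [0.0358, 0.5817, 1.438]
wrist [[267.8, 0.0, 252.4], [0.0, 267.8, 195.7], [0.0, 0.0, 1.0]] [[0.442, 0.897, -0.0012], [0.8507, -0.4187, 0.3177], [0.2845, -0.1415, -0.9482]] [-0.5752, -0.0412, 0.3814]
```

```bash
ls . pics
```

```text
.:
pics

pics:
scene0.png
top0.png
wrist0.png
```

View pics/scene0.png

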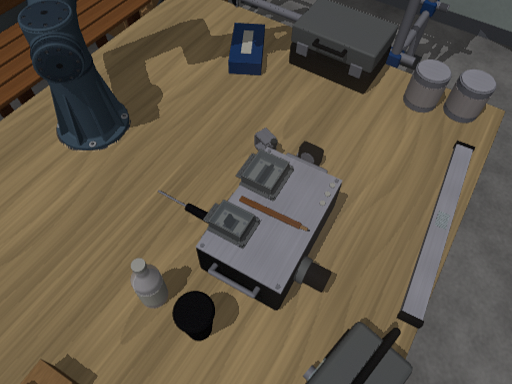

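View pics/top0.png

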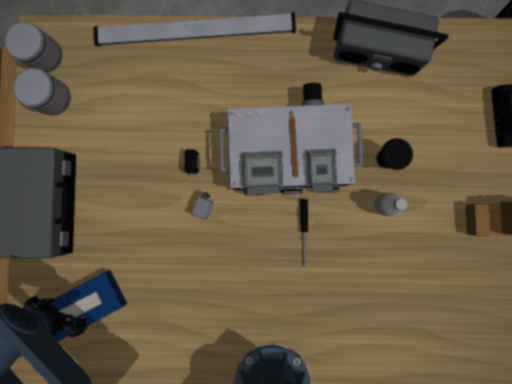

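View pics/wrist0.png

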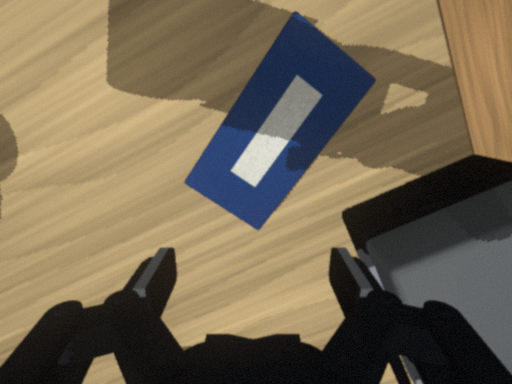

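The narrow guard is on the right in the top view (about px 322,168), with the wide one at about (263,172). I'll zoom in to measure the box pose.

```bash
python3 - <<'E'
import cv2
a=cv2.imread("pics/top0.png")[90:210,205:375]; cv2.imwrite("pics/topz.png",cv2.resize(a,None,fx=4.7,fy=4.7,interpolation=cv2.INTER_CUBIC))
a=cv2.imread("pics/scene0.png")[125:305,190:350]; cv2.imwrite("pics/scz.png",cv2.resize(a,None,fx=3.3,fy=3.3,interpolation=cv2.INTER_CUBIC))
E
```

```text
(no output)
```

View pics/topz.png

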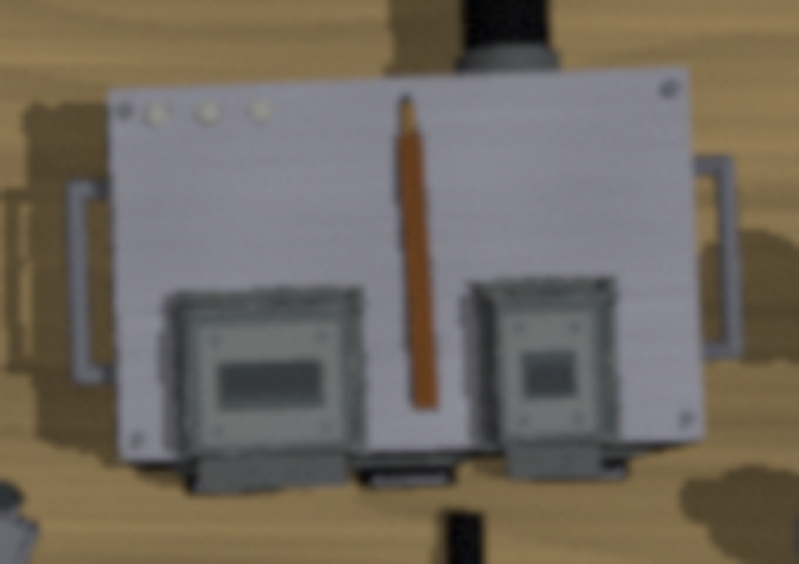

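View pics/scz.png

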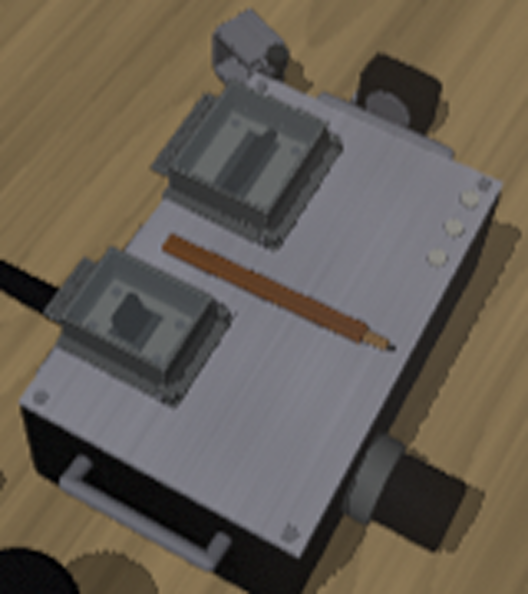

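```bash
cat > h.py <<'E'
import numpy as np, cv2, json
from scipy.optimize import least_squares
def proj(c,X):
    Xc=np.atleast_2d(X)@np.array(c["R"]).T+np.array(c["t"]); p=Xc@np.array(c["mtx"]).T
    return p[:,:2]/p[:,2:]
E
python3 - <<'E'
from h import *
from bench import ctrl
T=ctrl.camera("top");S=ctrl.camera("scene")
tz=lambda p:(np.array(p)+.5)/4.7-.5+[205,90]
sz=lambda p:(np.array(p)+.5)/3.3-.5+[190,125]
# box frame: front mid origin, x away,y left
B={'FL':(0,.17,.14),'FR':(0,-.17,.14),'BL':(.22,.17,.14),'BR':(.22,-.17,.14)}
ot=[('FL',(120,461)),('BL',(110,90)),('BR',(688,68)),('FR',(705,440))]
os_=[('FR',(22,405)),('BR',(300,557)),('BL',(502,183)),('FL',(250,75))]
def W(p,b):
    c,s=np.cos(p[2]),np.sin(p[2]); return np.array([p[0]+c*b[0]-s*b[1],p[1]+s*b[0]+c*b[1],b[2]])
def r(p,both=3):
    o=[]
    if both&1:
        for k,u in ot:o.append(proj(T,W(p,B[k]))[0]-tz(u))
    if both&2:
        for k,u in os_:o.append(proj(S,W(p,B[k]))[0]-sz(u))
    return np.ravel(o)
for b in(1,2,3):
    f=least_squares(r,[.5,0,0],args=(b,),loss='soft_l1'); print(b,np.round(f.x,4),np.round(r(f.x,b),1))
p=f.x
# guard: narrow in top zoom - tab front edge corners and rear corners, y for several
def back(c,u,z):
    d=np.array(c["R"]).T@np.linalg.inv(c["mtx"])@np.array([*u,1]);o=-np.array(c["R"]).T@c["t"]
    X=o+d*(z-o[2])/d[2]; cc,s=np.cos(p[2]),np.sin(p[2]); v=X[:2]-p[:2]
    return np.round([cc*v[0]+s*v[1],-s*v[0]+cc*v[1]],4)
for n,u,z in[('tabL',(508,478),.152),('tabR',(605,475),.152),('mtabL',(195,491),.152),('mtabR',(350,484),.152),('hoodtopBL',(495,287),.172),('hoodtopBR',(607,283),.172),('baseBL',(475,285),.144),('baseBR',(615,280),.144)]:
    print(n,back(T,tz(u),z))
for n,u,z in [('hoodBR',(178,400),.144),('hoodBL',(228,318),.144)]:
    print(n,back(S,sz(u),z))
for n,b in [('hinge',(.086,-.08,.147)),('tab',(-.008,-.08,.148))]: print(n,np.round(W(p,b),4))
E
```

```text
1 [ 0.5769 -0.0442  0.0522] [-0.5  0.7 -1.  -0.7  0.8 -0.8  0.7  0.7]
2 [ 0.5755 -0.0464  0.061 ] [-2.8 -0.   0.4  1.4  0.8 -0.7 -0.  -1.8]
3 [ 0.5762 -0.0454  0.0575] [-0.1  1.3 -0.9 -0.1  0.8 -0.9  1.1  0.7 -2.5 -0.4  0.6  1.4  1.3 -0.5
  0.6 -1.9]
tabL [-0.0156 -0.0522]
tabR [-0.0161 -0.1073]
mtabL [-0.0158  0.1265]
mtabR [-0.0154  0.0379]
hoodtopBL [ 0.0917 -0.0479]
hoodtopBR [ 0.0913 -0.1108]
baseBL [ 0.0965 -0.0389]
baseBR [ 0.096  -0.1193]
hoodBR [ 0.0962 -0.1136]
hoodBL [ 0.0949 -0.0413]
hinge [ 0.6666 -0.1203  0.147 ]
tab [ 0.5728 -0.1257  0.148 ]
```

Call:
drive_tool(
  deltas=[
    {"slide": [0,0,-0.2],"delta_rot": [0,0,-0.033],"hand": 0},
    {"slide": [0,0,-0.2],"delta_rot": [0,0,-0.033],"hand": 0},
    {"slide": [0,0,-0.2],"delta_rot": [0,0,-0.033],"hand": 0},
    {"slide": [0,0,-0.2],"delta_rot": [0,0,-0.033],"hand": 0},
    {"slide": [0,0,0],"delta_rot": [0,0,-0.032],"hand": 0},
  ],
)

```text
time_s: 0.88
eef_pos: [0.2549, 0.5159, 0.2722]
eef_rot: [0.0, -0.03, 1.0, 0.001]
wrist_force: [-0.1, 0.0, 0.1]
opening: 0.001
```

Call:
drive_tool(
  deltas=[
    {"slide": [-0.2,-0.8,0],"delta_rot": [0,0,0],"hand": 0},
    {"slide": [-0.2,-0.9,0],"delta_rot": [0,0,0],"hand": 0},
    {"slide": [-0.2,-0.9,0],"delta_rot": [0,0,0],"hand": 0},
    {"slide": [-0.2,-0.9,0],"delta_rot": [0,0,0],"hand": 0},
    {"slide": [-0.2,-0.9,0],"delta_rot": [0,0,0],"hand": 0},
  ],
)

```text
time_s: 1.5
eef_pos: [0.3171, 0.2974, 0.2713]
eef_rot: [0.0, -0.028, 1.0, 0.0]
wrist_force: [0.8, -0.8, 0.9]
opening: 0.001
```

Call:
drive_tool(
  deltas=[
    {"slide": [-0.2,-0.9,0],"delta_rot": [0,0,0],"hand": 0},
    {"slide": [-0.2,-0.9,0],"delta_rot": [0,0,0],"hand": 0},
    {"slide": [-0.2,-0.9,0],"delta_rot": [0,0,0],"hand": 0},
    {"slide": [-0.2,-0.9,0],"delta_rot": [0,0,0],"hand": 0},
    {"slide": [-0.2,-0.9,0],"delta_rot": [0,0,0],"hand": 0},
  ],
)

```text
time_s: 2.12
eef_pos: [0.3797, 0.0754, 0.2715]
eef_rot: [0.0, -0.028, 1.0, -0.0]
wrist_force: [0.7, 0.2, 0.0]
opening: 0.002
```

Call:
drive_tool(
  deltas=[
    {"slide": [-0.2,-0.9,0],"delta_rot": [0,0,0],"hand": 0},
    {"slide": [-0.2,-0.9,0],"delta_rot": [0,0,0],"hand": 0},
    {"slide": [-0.2,-0.7,0],"delta_rot": [0,0,0],"hand": 0},
    {"slide": [0,0,0],"delta_rot": [0,-0.05,0],"hand": 0},
    {"slide": [0,0,0],"delta_rot": [0,-0.05,0],"hand": 0},
  ],
)

```text
time_s: 2.75
eef_pos: [0.4171, -0.0467, 0.2709]
eef_rot: [0.158, -0.028, 0.987, 0.005]
wrist_force: [-1.0, -0.3, 0.8]
opening: -0.002
```

```bash
python3 - <<'E'
from bench import ctrl
import cv2,numpy as np
o=ctrl.get_obs()
for k in ['q','eef_pos','eef_rot','wrist_force']: print(k,np.round(o[k],4))
c=ctrl.camera("wrist"); cv2.imwrite(f"pics/w1.png",c["frame"][:,:,::-1])
E
```

```text
q [-0.538  -0.4903  2.1406  0.1866  1.2313 -2.2039]
eef_pos [ 0.4171 -0.0467  0.2709]
eef_rot [ 0.1579 -0.0276  0.9871  0.0046]
wrist_force [-1.0351 -0.2928  0.8306]
```

View pics/w1.png

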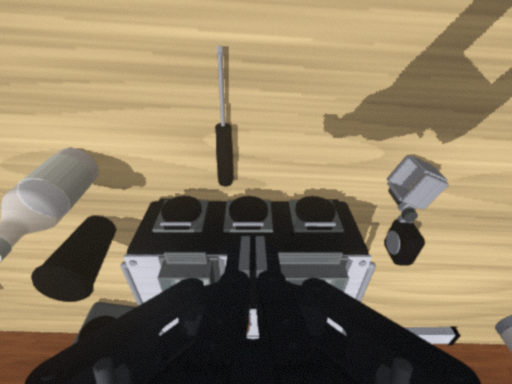

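Call:
drive_tool(
  deltas=[
    {"slide": [0,-0.4,0],"delta_rot": [0,-0.05,0],"hand": 0},
    {"slide": [0,-0.4,0],"delta_rot": [0,-0.05,0],"hand": 0},
    {"slide": [0,-0.4,0],"delta_rot": [0,-0.05,0],"hand": 0},
    {"slide": [0,-0.4,0],"delta_rot": [0,0,0],"hand": 0},
    {"slide": [0,0,0],"delta_rot": [0,0,0],"hand": 0},
  ],
)

```text
time_s: 3.42
eef_pos: [0.4206, -0.1276, 0.2715]
eef_rot: [0.382, -0.024, 0.924, 0.011]
wrist_force: [-0.5, 0.6, 0.2]
opening: 0.003
```

```bash
cat > st.py <<'E'
from bench import ctrl
from h import *
import sys
from scipy.spatial.transform import Rotation as Ro
P=np.array([.5768,-.045,.0555]) # box x,y,yaw
c_,s_=np.cos(P[2]),np.sin(P[2]); RB=np.array([[c_,-s_,0],[s_,c_,0],[0,0,1]])
H=RB@np.array([.086,-.08,0])+np.array([P[0],P[1],.147])
def inH(X): return RB.T@(np.array(X)-H)
def st():
    o=ctrl.get_obs(); w,x,y,z=o['eef_rot']; R=Ro.from_quat([x,y,z,w]).as_matrix()
    t=RB.T@R
    print('t',round(o['time_s'],2),'q',np.round(o['q'],2),'F',np.round(o['wrist_force'],1))
    print('tcp in hinge mm',np.round(inH(o['eef_pos'])*1e3,1),'tilt deg',round(np.degrees(np.arccos(-t[2,2])),1),'toolx',np.round(t[:,0],3),'toolz',np.round(t[:,2],3))
    print('toptip mm',np.round((inH(o['eef_pos'])-.011*t[:,0])*1e3,1))
    return o,R
def snap(n,f,crop=None,s=1):
    c=ctrl.camera(n); a=c["frame"][:,:,::-1]
    if crop: x0,y0,x1,y1=crop; a=a[y0:y1,x0:x1]
    a=cv2.resize(np.ascontiguousarray(a),None,fx=s,fy=s,interpolation=cv2.INTER_CUBIC); cv2.imwrite(f"pics/{f}.png",a); return c
if __name__=='__main__': st()
E
python3 - <<'E'
from st import *
st(); snap('wrist','w2'); snap('scene','s2',(100,80,356,280),3)
E
```

```text
t 3.42 q [-1.13 -0.73  2.41  0.77  1.22 -2.94] F [-0.5  0.6  0.2]
tcp in hinge mm [-246.5    6.1  124.5] tilt deg 44.9 toolx [-0.708  0.002 -0.706] toolz [ 0.706 -0.001 -0.708]
toptip mm [-238.7    6.1  132.3]
```

View pics/w2.png

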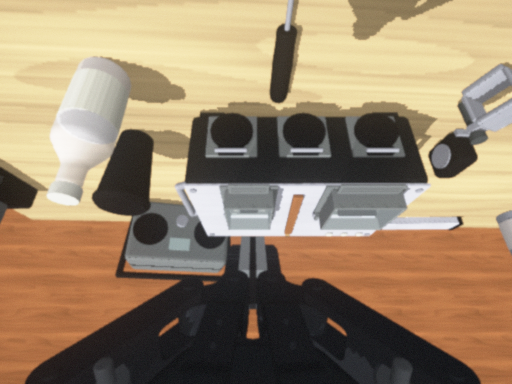

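View pics/s2.png

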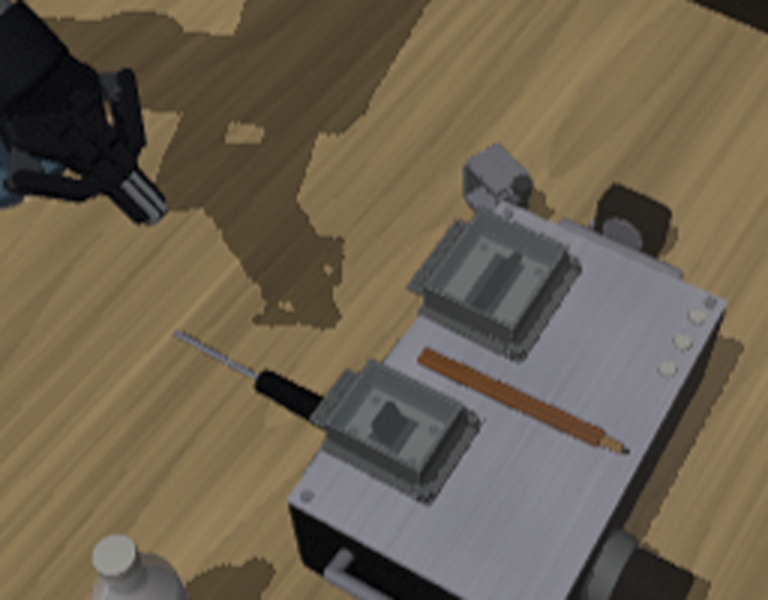

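```bash
python3 - <<'E'
import cv2
a=cv2.imread("pics/w2.png")[105:245,170:440]; cv2.imwrite("pics/w2z.png",cv2.resize(a,None,fx=2.95,fy=2.95,interpolation=cv2.INTER_CUBIC))
E
```

```text
(no output)
```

View pics/w2z.png

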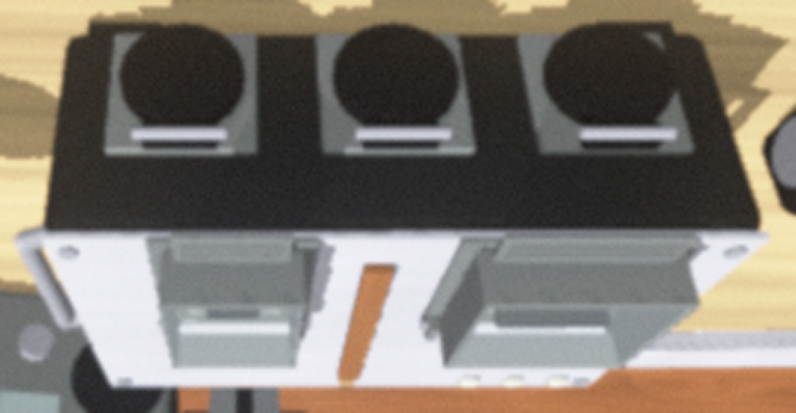

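```bash
python3 - <<'E'
from st import *
c=ctrl.camera('wrist')
z=lambda p:(np.array(p)+.5)/2.95-.5+[170,105]
def back(u,h):
    R=np.array(c["R"]);d=R.T@np.linalg.inv(c["mtx"])@np.array([*u,1]);o=-R.T@c["t"]
    return o+d*(h-o[2])/d[2]
for n,u,h in[('dFR',(46,231),.14),('dFL',(764,232),.14),('dBR',(108,387),.14),('dBL',(605,384),.14),('tabR',(171,236),.148),('tabL',(294,236),.148)]:
    X=back(z(u),h); print(n,np.round(X,4),np.round(inH(X)*1e3,1))
print('cam',inH(-np.array(c["R"]).T@c["t"])*1e3)
E
```

```text
dFR [ 0.5808 -0.205   0.14  ] [-90.9 -80.   -7. ]
dFL [0.5635 0.1219 0.14  ] [-90.  247.4  -7. ]
dBR [ 0.808  -0.1986  0.14  ] [136.3 -86.2  -7. ]
dBL [0.7824 0.1522 0.14  ] [130.2 265.5  -7. ]
tabR [ 0.5678 -0.1478  0.148 ] [-100.7  -22.1    1. ]
tabL [ 0.5648 -0.0939  0.148 ] [-100.7   31.9    1. ]
cam [-404.7378733     8.79264066  168.47287338]
```

Call:
drive_tool(
  deltas=[
    {"slide": [0.1,-0.02,0.6],"delta_rot": [0,0,0],"hand": 0},
    {"slide": [0.1,-0.02,0.6],"delta_rot": [0,0,0],"hand": 0},
    {"slide": [0.1,-0.02,0.6],"delta_rot": [0,0,0],"hand": 0},
    {"slide": [0.1,-0.02,0.6],"delta_rot": [0,0,0],"hand": 0},
    {"slide": [0.1,0,0.6],"delta_rot": [0,0,0],"hand": 0},
  ],
)

```text
time_s: 4.2
eef_pos: [0.5127, -0.1171, 0.1576]
eef_rot: [0.374, -0.023, 0.927, 0.011]
wrist_force: [-0.4, -0.3, 0.2]
opening: 0.003
```

Call:
drive_tool(
  deltas=[
    {"slide": [0,0,0.4],"delta_rot": [0,0,0],"hand": 0},
    {"slide": [0,0,0.25],"delta_rot": [0,0,0],"hand": 0},
    {"slide": [0,0,0],"delta_rot": [0,0,0],"hand": 0},
    {"slide": [0,0,0],"delta_rot": [0,0,0],"hand": 0},
    {"slide": [0,0,0],"delta_rot": [0,0,0],"hand": 0},
  ],
)

```text
time_s: 4.82
eef_pos: [0.5359, -0.1148, 0.1432]
eef_rot: [0.369, -0.019, 0.929, 0.009]
wrist_force: [0.3, 0.7, 0.0]
opening: 0.001
```

```bash
python3 - <<'E'
from st import *
st(); snap('wrist','w3'); snap('scene','s3',(150,130,310,270),4)
E
```

```text
t 4.83 q [-0.73 -0.1   2.31  1.02  0.6  -3.12] F [0.3 0.7 0. ]
tcp in hinge mm [-130.7   12.5   -3.8] tilt deg 43.3 toolx [-0.727  0.011 -0.686] toolz [ 0.686 -0.007 -0.727]
toptip mm [-122.7   12.4    3.8]
```

View pics/w3.png

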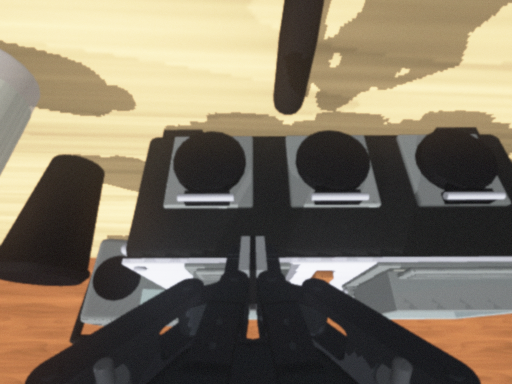

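View pics/s3.png

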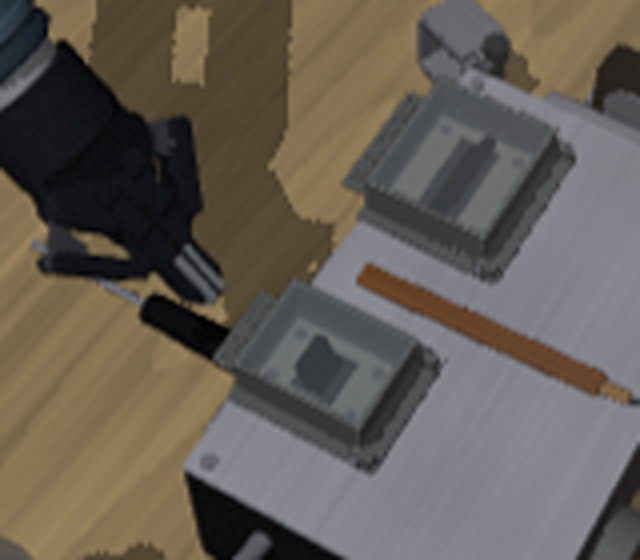

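Call:
drive_tool(
  deltas=[
    {"slide": [0,0,-0.5],"delta_rot": [0,0,0.02],"hand": 0},
    {"slide": [0,0,-0.6],"delta_rot": [0,0,0.055],"hand": 0},
    {"slide": [0,0,-0.6],"delta_rot": [0,0,0.055],"hand": 0},
    {"slide": [0,0,-0.3],"delta_rot": [0,0,0.055],"hand": 0},
    {"slide": [0,0,0],"delta_rot": [0,0,0.055],"hand": 0},
  ],
)

```text
time_s: 5.55
eef_pos: [0.4672, -0.1192, 0.2171]
eef_rot: [0.341, 0.327, 0.87, 0.144]
wrist_force: [0.9, 0.7, -0.3]
opening: -0.002
```

Call:
drive_tool(
  deltas=[
    {"slide": [0,0,0],"delta_rot": [0,0,0.055],"hand": 0},
    {"slide": [0,0,0],"delta_rot": [0,0,0.055],"hand": 0},
    {"slide": [0,0,0],"delta_rot": [0,0,0.055],"hand": 0},
    {"slide": [0,0,0],"delta_rot": [0,0,0.055],"hand": 0},
    {"slide": [0,0,0],"delta_rot": [0,0,0.055],"hand": 0},
  ],
)

```text
time_s: 6.18
eef_pos: [0.4672, -0.1183, 0.2157]
eef_rot: [0.248, 0.661, 0.653, 0.274]
wrist_force: [-0.9, -0.6, -0.0]
opening: 0.004
```

```bash
python3 st.py
```

```text
t 6.17 q [-0.91 -0.48  2.39  0.79  0.9  -1.3 ] F [-0.9 -0.6 -0. ]
tcp in hinge mm [-199.5   12.9   68.7] tilt deg 43.3 toolx [0.052 0.998 0.039] toolz [ 0.686 -0.008 -0.728]
toptip mm [-200.1    1.9   68.3]
```

Call:
drive_tool(
  deltas=[
    {"slide": [0,0,0],"delta_rot": [0,0,0.053],"hand": 0},
    {"slide": [0,0,0],"delta_rot": [0,0,0.053],"hand": 0},
    {"slide": [0,0,0],"delta_rot": [0,0,0.053],"hand": 0},
    {"slide": [0,0,0],"delta_rot": [0,0,0.053],"hand": 0},
    {"slide": [0,0,0],"delta_rot": [0,0,0.053],"hand": 0},
  ],
)

```text
time_s: 6.8
eef_pos: [0.4672, -0.1183, 0.2157]
eef_rot: [0.116, 0.869, 0.33, 0.35]
wrist_force: [0.2, 0.1, 0.5]
opening: -0.001
```

Call:
drive_tool(
  deltas=[
    {"slide": [0,0,0],"delta_rot": [0,0,0.053],"hand": 0},
    {"slide": [0,0,0],"delta_rot": [0,0,0.053],"hand": 0},
    {"slide": [0,0,0],"delta_rot": [0,0,0.053],"hand": 0},
    {"slide": [0,0,0],"delta_rot": [0,0,0.053],"hand": 0},
    {"slide": [0,0,0],"delta_rot": [0,0,0],"hand": 0},
  ],
)

```text
time_s: 7.42
eef_pos: [0.4672, -0.1183, 0.2157]
eef_rot: [-0.004, 0.929, 0.031, 0.369]
wrist_force: [-0.9, 0.2, -0.1]
opening: 0.001
```

```bash
python3 - <<'E'
from st import *
st(); snap('wrist','w4')
E
```

```text
t 7.42 q [-0.91 -0.48  2.39  0.79  0.9   0.19] F [-0.9  0.2 -0.1]
tcp in hinge mm [-199.5   12.9   68.7] tilt deg 43.3 toolx [0.728 0.015 0.686] toolz [ 0.686 -0.008 -0.728]
toptip mm [-207.5   12.7   61.1]
```

View pics/w4.png

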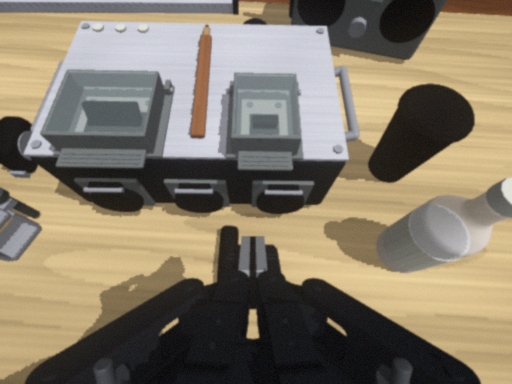

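```bash
sed -i "s/-.011\*t\[:,0\]/+.011*t[:,0]/" st.py; python3 - <<'E'
import cv2
a=cv2.imread("pics/w4.png")[10:210,10:370]; cv2.imwrite("pics/w4z.png",cv2.resize(a,None,fx=2.2,fy=2.2,interpolation=cv2.INTER_CUBIC))
E
```

```text
(no output)
```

View pics/w4z.png

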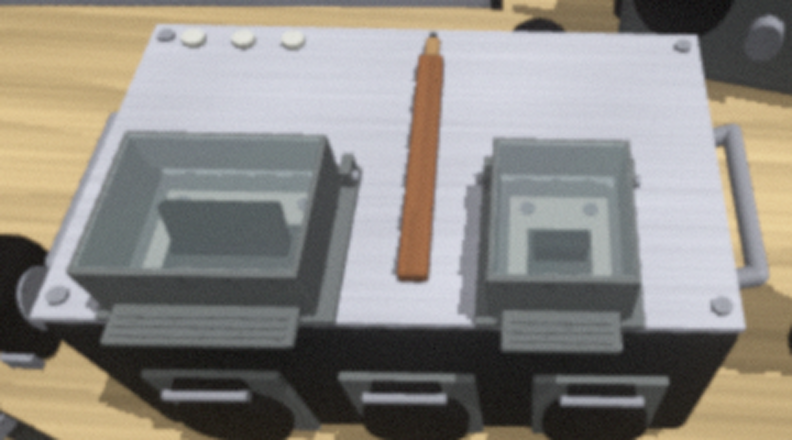

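```bash
python3 - <<'E'
from st import *
c=ctrl.camera('wrist')
z=lambda p:(np.array(p)+.5)/2.2-.5+[10,10]
def back(u,h):
    R=np.array(c["R"]);d=R.T@np.linalg.inv(c["mtx"])@np.array([*u,1]);o=-R.T@c["t"]
    return o+d*(h-o[2])/d[2]
for n,u,h in[('dFR',(744,327),.14),('dFL',(33,319),.14),('dBR',(697,36),.14),('dBL',(157,26),.14),('tabR',(621,345),.152),('tabL',(503,346),.152),('htFL',(487,277),.175),('htFR',(638,280),.175)]:
    X=back(z(u),h); print(n,np.round(inH(X)*1e3,1))
E
```

```text
dFR [-84.4 -86.2  -7. ]
dFL [-86.1 248.   -7. ]
dBR [130.7 -87.1  -7. ]
dBL [129.1 249.2  -7. ]
tabR [-102.6  -24.8    5. ]
tabL [-104.    27.4    5. ]
htFL [-84.3  33.9  28. ]
htFR [-84.6 -29.5  28. ]
```

Call:
drive_tool(
  deltas=[
    {"slide": [-0.06,0.05,0.5],"delta_rot": [0,0,0],"hand": 0},
    {"slide": [-0.06,0.05,0.5],"delta_rot": [0,0,0],"hand": 0},
    {"slide": [-0.06,0.05,0.5],"delta_rot": [0,0,0],"hand": 0},
    {"slide": [-0.07,0.05,0.5],"delta_rot": [0,0,0],"hand": 0},
    {"slide": [0,0,0.2],"delta_rot": [0,0,0],"hand": 0},
  ],
)

```text
time_s: 8.15
eef_pos: [0.5342, -0.1249, 0.1257]
eef_rot: [-0.005, 0.929, 0.031, 0.368]
wrist_force: [-0.2, 0.2, 0.5]
opening: -0.001
```

```bash
python3 st.py
```

```text
t 8.15 q [-0.75 -0.05  2.3   1.08  0.59 -0.1 ] F [-0.2  0.2  0.5]
tcp in hinge mm [-132.9    2.6  -21.3] tilt deg 43.2 toolx [0.729 0.014 0.685] toolz [ 0.685 -0.006 -0.729]
toptip mm [-124.9    2.7  -13.8]
```

Call:
drive_tool(
  deltas=[
    {"slide": [0.14,0,0.18],"delta_rot": [0,0,0],"hand": 0},
    {"slide": [0.15,0,0.18],"delta_rot": [0,0,0],"hand": 0},
    {"slide": [0.14,0,0.14],"delta_rot": [0,0,0],"hand": 0},
    {"slide": [0,0,0],"delta_rot": [0,0,0],"hand": 0},
    {"slide": [0,0,0],"delta_rot": [0,0,0],"hand": 0},
  ],
)

```text
time_s: 8.78
eef_pos: [0.567, -0.1232, 0.1237]
eef_rot: [-0.004, 0.929, 0.031, 0.369]
wrist_force: [-0.7, -0.1, -0.0]
opening: 0.0
```

```bash
python3 - <<'E'
from st import *
st(); snap('wrist','w5'); snap('scene','s5',(150,130,310,270),4)
E
```

```text
t 8.78 q [-0.69  0.03  2.24  1.1   0.54 -0.07] F [-0.7 -0.1 -0. ]
tcp in hinge mm [-100.2    2.5  -23.3] tilt deg 43.3 toolx [0.728 0.014 0.686] toolz [ 0.686 -0.007 -0.728]
toptip mm [-92.2   2.6 -15.7]
```

View pics/w5.png

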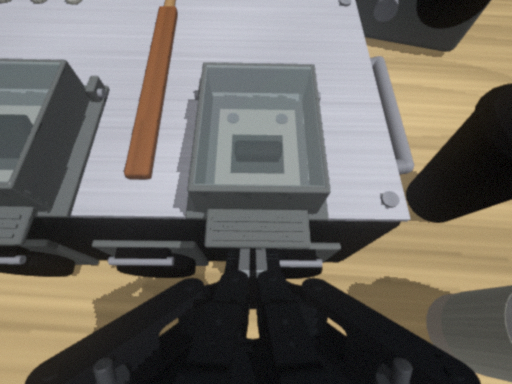

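View pics/s5.png

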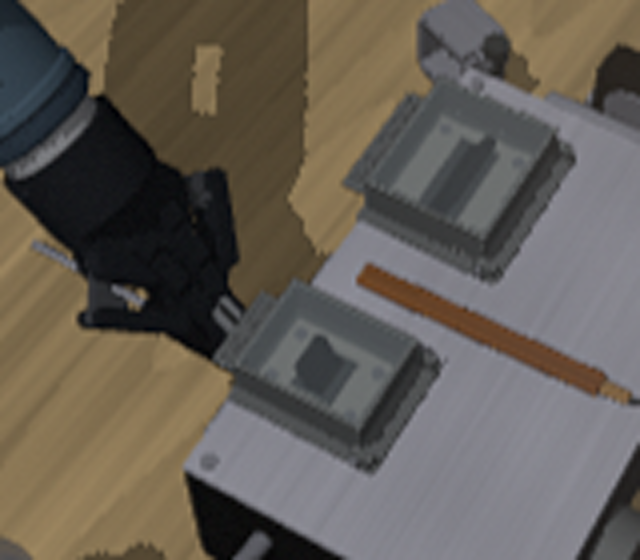

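Call:
drive_tool(
  deltas=[
    {"slide": [0.17,0,-0.13],"delta_rot": [0,0,0],"hand": 0},
    {"slide": [0.17,0,-0.13],"delta_rot": [0,0,0],"hand": 0},
    {"slide": [0.16,0,-0.11],"delta_rot": [0,0,0],"hand": 0},
    {"slide": [0.16,0,-0.11],"delta_rot": [0,0,0],"hand": 0},
    {"slide": [0,0,0],"delta_rot": [0,0,0],"hand": 0},
  ],
)

```text
time_s: 9.5
eef_pos: [0.5747, -0.1227, 0.1645]
eef_rot: [-0.004, 0.929, 0.031, 0.37]
wrist_force: [0.5, -0.9, -1.2]
opening: 0.001
```

```bash
python3 - <<'E'
from st import *
st(); snap('wrist','w6'); snap('scene','s6',(150,130,310,270),4)
E
```

```text
t 9.5 q [-0.67 -0.05  2.2   0.95  0.59  0.12] F [ 0.5 -0.9 -1.2]
tcp in hinge mm [-92.4   2.5  17.5] tilt deg 43.4 toolx [0.727 0.014 0.687] toolz [ 0.687 -0.008 -0.727]
toptip mm [-84.4   2.7  25.1]
```

View pics/s6.png

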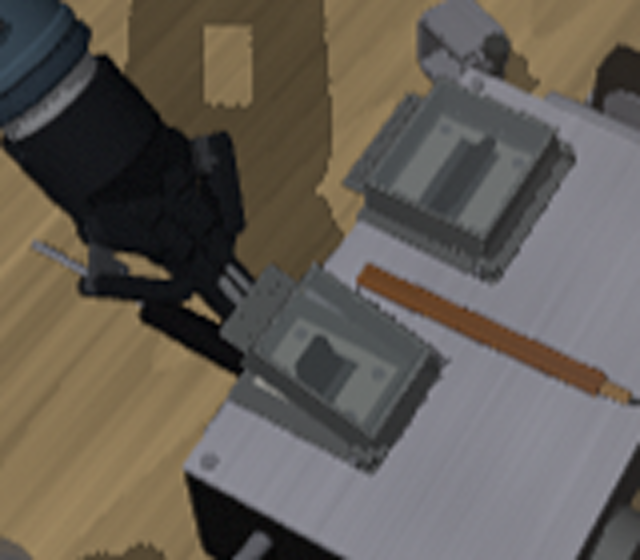

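View pics/w6.png

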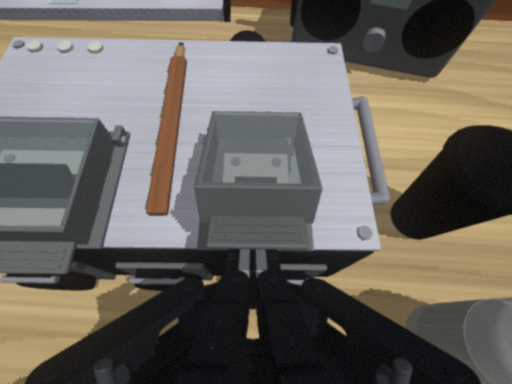

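Call:
drive_tool(
  deltas=[
    {"slide": [0.21,0,-0.08],"delta_rot": [0,0,0],"hand": 0},
    {"slide": [0.21,0,-0.08],"delta_rot": [0,0,0],"hand": 0},
    {"slide": [0.2,0,-0.04],"delta_rot": [0,0,0],"hand": 0},
    {"slide": [0.2,0,-0.04],"delta_rot": [0,0,0],"hand": 0},
    {"slide": [0,0,0],"delta_rot": [0,0,0],"hand": 0},
  ],
)

```text
time_s: 10.22
eef_pos: [0.5965, -0.1207, 0.2011]
eef_rot: [-0.004, 0.929, 0.031, 0.369]
wrist_force: [-1.1, 0.2, -0.1]
opening: -0.001
```

```bash
python3 - <<'E'
from st import *
st(); snap('wrist','w7'); snap('scene','s7',(150,130,310,270),4)
E
```

```text
t 10.22 q [-0.63 -0.07  2.13  0.83  0.62  0.29] F [-1.1  0.2 -0.1]
tcp in hinge mm [-70.5   3.4  54.1] tilt deg 43.3 toolx [0.727 0.014 0.686] toolz [ 0.686 -0.007 -0.727]
toptip mm [-62.5   3.5  61.6]
```

View pics/s7.png

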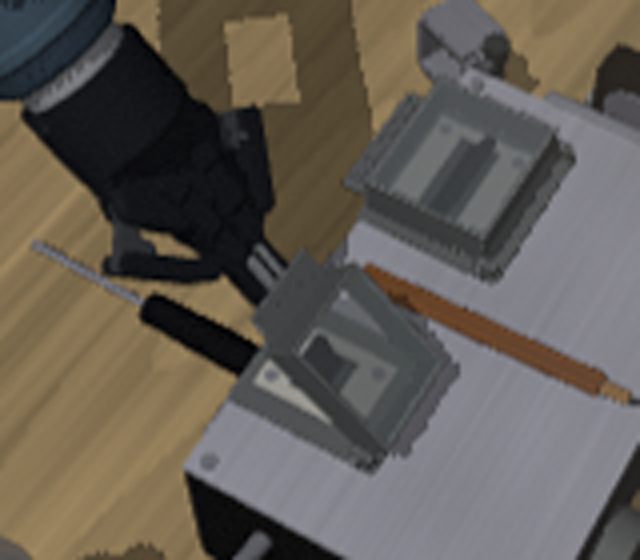

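Call:
drive_tool(
  deltas=[
    {"slide": [0.25,0,-0.02],"delta_rot": [0,0,0],"hand": 0},
    {"slide": [0.25,0,-0.02],"delta_rot": [0,0,0],"hand": 0},
    {"slide": [0.23,0,0.08],"delta_rot": [0,0,0],"hand": 0},
    {"slide": [0.23,0,0.08],"delta_rot": [0,0,0],"hand": 0},
    {"slide": [0,0,0],"delta_rot": [0,0,0],"hand": 0},
  ],
)

```text
time_s: 10.95
eef_pos: [0.6358, -0.1177, 0.2294]
eef_rot: [-0.004, 0.929, 0.031, 0.369]
wrist_force: [0.4, -0.9, -0.5]
opening: 0.001
```

Call:
drive_tool(
  deltas=[
    {"slide": [0.2,0,0.14],"delta_rot": [0,0,0],"hand": 0},
    {"slide": [0.2,0,0.14],"delta_rot": [0,0,0],"hand": 0},
    {"slide": [0,0,0],"delta_rot": [0,0,0],"hand": 0},
    {"slide": [0,0,0],"delta_rot": [0,0,0],"hand": 0},
    {"slide": [0,0,0],"delta_rot": [0,0,0],"hand": 0},
  ],
)

```text
time_s: 11.58
eef_pos: [0.6588, -0.1162, 0.2323]
eef_rot: [-0.005, 0.929, 0.031, 0.369]
wrist_force: [-0.3, -0.1, 0.5]
opening: 0.001
```

```bash
python3 - <<'E'
from st import *
st(); snap('wrist','w8'); snap('scene','s8',(150,130,310,270),4)
E
```

```text
t 11.57 q [-0.54  0.02  1.97  0.72  0.61  0.48] F [-0.3 -0.1  0.5]
tcp in hinge mm [-8.   4.4 85.3] tilt deg 43.3 toolx [0.728 0.013 0.685] toolz [ 0.686 -0.007 -0.728]
toptip mm [-0.   4.5 92.9]
```

View pics/s8.png

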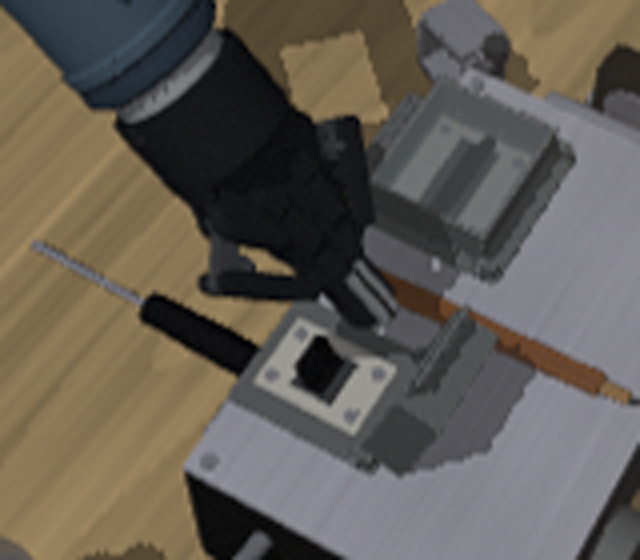

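View pics/w8.png

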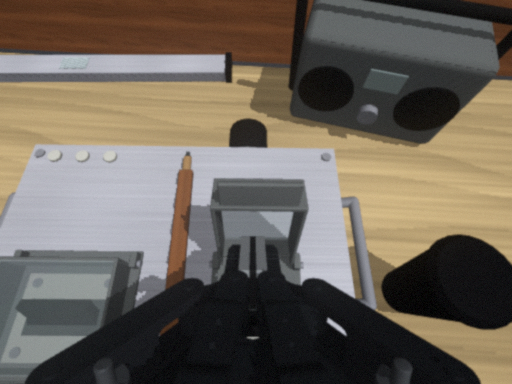

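Guard rests fully open on its stop. I'll back off and tilt the tool more upright for the toggle push.

Call:
drive_tool(
  deltas=[
    {"slide": [-0.32,0,-0.3],"delta_rot": [0,0,0],"hand": 0},
    {"slide": [-0.32,0,-0.3],"delta_rot": [0,0,0],"hand": 0},
    {"slide": [-0.32,0,-0.3],"delta_rot": [0,0,0],"hand": 0},
    {"slide": [-0.16,0,-0.15],"delta_rot": [0,-0.03,0],"hand": 0},
    {"slide": [0,0,0],"delta_rot": [0,-0.05,0],"hand": 0},
  ],
)

```text
time_s: 12.3
eef_pos: [0.5803, -0.1215, 0.2317]
eef_rot: [-0.0, 0.969, 0.029, 0.247]
wrist_force: [-0.1, 0.1, 0.3]
opening: 0.004
```

Call:
drive_tool(
  deltas=[
    {"slide": [0,0,0],"delta_rot": [0,-0.05,0],"hand": 0},
    {"slide": [0,0,0],"delta_rot": [0,0,0],"hand": 0},
    {"slide": [0,0,0],"delta_rot": [0,0,0],"hand": 0},
    {"slide": [0,0,0],"delta_rot": [0,0,0],"hand": 0},
    {"slide": [0,0,0],"delta_rot": [0,0,0],"hand": 0},
  ],
)

```text
time_s: 12.92
eef_pos: [0.5817, -0.1209, 0.232]
eef_rot: [0.002, 0.984, 0.031, 0.173]
wrist_force: [-0.2, 0.1, -0.4]
opening: 0.003
```

```bash
python3 - <<'E'
from st import *
st(); snap('wrist','w9'); snap('scene','s9',(150,130,310,270),4)
E
```

```text
t 12.93 q [-0.5   0.    1.84  0.2   1.    0.93] F [-0.2  0.1 -0.4]
tcp in hinge mm [-85.3   3.9  85. ] tilt deg 19.9 toolx [0.94  0.009 0.34 ] toolz [ 0.341 -0.012 -0.94 ]
toptip mm [-74.9   4.   88.7]
```

View pics/s9.png

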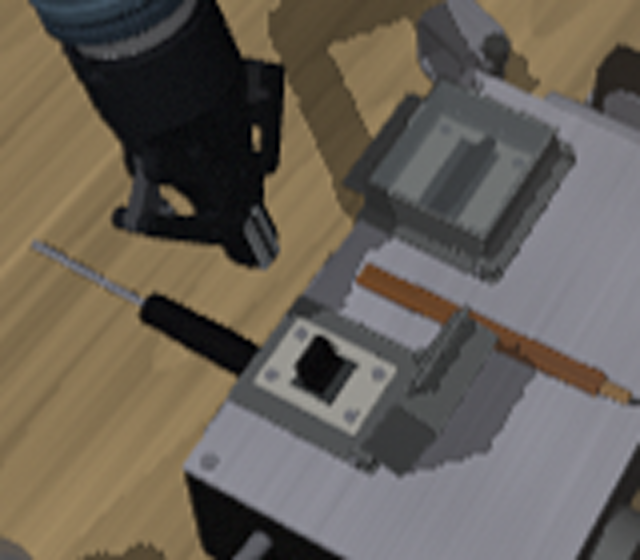

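View pics/w9.png

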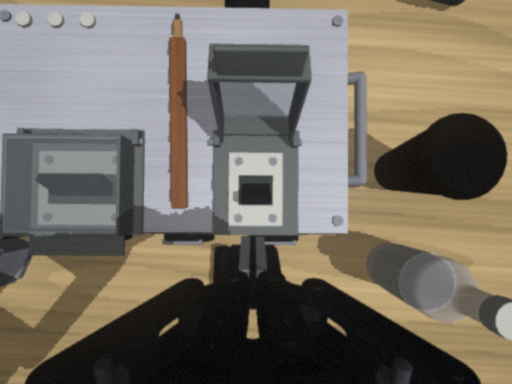

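Call:
drive_tool(
  deltas=[
    {"slide": [-0.15,0.01,0.4],"delta_rot": [0,0,0],"hand": 0},
    {"slide": [-0.15,0.01,0.4],"delta_rot": [0,0,0],"hand": 0},
    {"slide": [-0.15,0.01,0.4],"delta_rot": [0,0,0],"hand": 0},
    {"slide": [-0.07,0.01,0.22],"delta_rot": [0,0,0],"hand": 0},
    {"slide": [0,0,0],"delta_rot": [0,0,0],"hand": 0},
  ],
)

```text
time_s: 13.65
eef_pos: [0.5819, -0.1238, 0.1561]
eef_rot: [0.001, 0.985, 0.031, 0.172]
wrist_force: [0.0, -0.8, -0.5]
opening: 0.001
```

```bash
python3 - <<'E'
from st import *
st(); snap('wrist','w10'); snap('scene','s10',(190,170,290,250),7)
E
```

```text
t 13.65 q [-0.5   0.1   1.9   0.23  0.85  0.88] F [ 0.  -0.8 -0.5]
tcp in hinge mm [-85.2   1.    9.1] tilt deg 19.8 toolx [0.941 0.009 0.339] toolz [ 0.339 -0.011 -0.941]
toptip mm [-74.9   1.1  12.8]
```

View pics/s10.png

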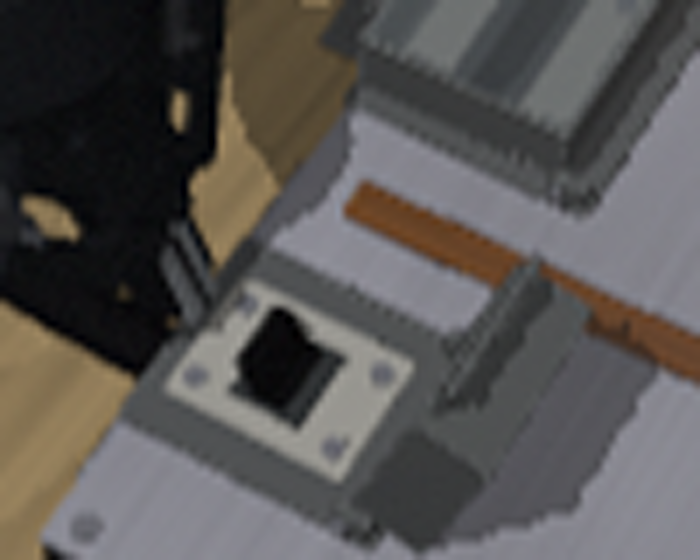

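View pics/w10.png

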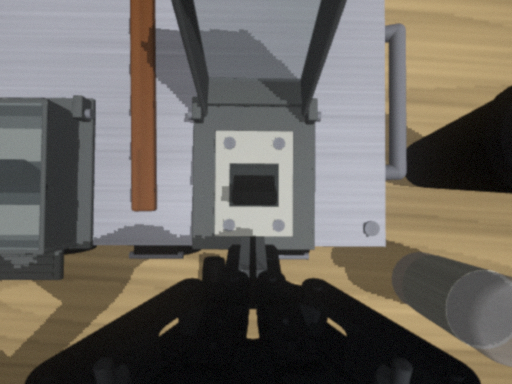

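Call:
drive_tool(
  deltas=[
    {"slide": [0.09,0,0.06],"delta_rot": [0,0,0],"hand": 0},
    {"slide": [0.09,0,0.03],"delta_rot": [0,0,0],"hand": 0},
    {"slide": [0.09,0,0.03],"delta_rot": [0,0,0],"hand": 0},
    {"slide": [0.06,0,0.02],"delta_rot": [0,0,0],"hand": 0},
    {"slide": [0.06,0,0.02],"delta_rot": [0,0,0],"hand": 0},
  ],
)

```text
time_s: 14.38
eef_pos: [0.603, -0.1226, 0.1555]
eef_rot: [0.002, 0.985, 0.031, 0.172]
wrist_force: [-4.1, -0.8, 2.0]
opening: -0.0
```

```bash
python3 st.py
```

```text
t 14.38 q [-0.48  0.15  1.85  0.22  0.85  0.91] F [-4.1 -0.8  2. ]
tcp in hinge mm [-64.2   1.1   8.5] tilt deg 19.8 toolx [0.941 0.01  0.339] toolz [ 0.339 -0.011 -0.941]
toptip mm [-53.8   1.2  12.2]
```

Call:
drive_tool(
  deltas=[
    {"slide": [0.05,0,0.017],"delta_rot": [0,0,0],"hand": 0},
    {"slide": [0.05,0,0.017],"delta_rot": [0,0,0],"hand": 0},
    {"slide": [0.05,0,0.017],"delta_rot": [0,0,0],"hand": 0},
    {"slide": [0.05,0,0.017],"delta_rot": [0,0,0],"hand": 0},
    {"slide": [0.05,0,0.017],"delta_rot": [0,0,0],"hand": 0},
  ],
)

```text
time_s: 15.0
eef_pos: [0.6164, -0.1219, 0.1561]
eef_rot: [0.002, 0.985, 0.031, 0.172]
wrist_force: [-12.1, -0.5, 8.3]
opening: -0.001
```

```bash
python3 - <<'E'
from st import *
st(); snap('wrist','w11'); snap('scene','s11',(190,170,290,250),7)
E
```

```text
t 15.0 q [-0.47  0.17  1.82  0.21  0.85  0.92] F [-12.1  -0.5   8.3]
tcp in hinge mm [-50.7   1.    9.1] tilt deg 19.9 toolx [0.941 0.01  0.339] toolz [ 0.34  -0.012 -0.941]
toptip mm [-40.3   1.1  12.8]
```

View pics/s11.png

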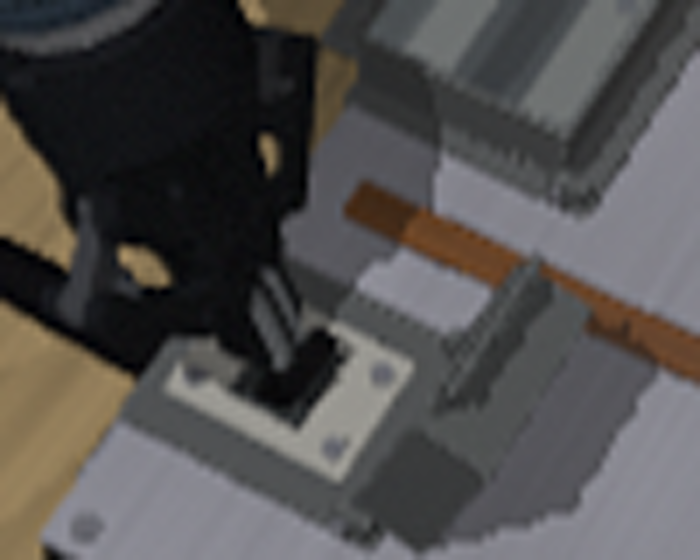

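View pics/w11.png

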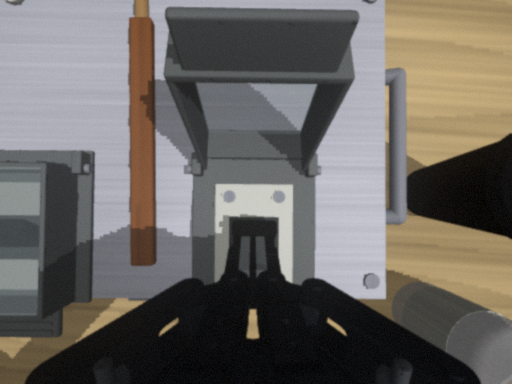

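Call:
drive_tool(
  deltas=[
    {"slide": [-0.1,0,-0.05],"delta_rot": [0,0,0],"hand": 0},
    {"slide": [-0.2,0,-0.1],"delta_rot": [0,0,0],"hand": 0},
    {"slide": [-0.3,0,-0.3],"delta_rot": [0,0,0],"hand": 0},
    {"slide": [-0.2,0,-0.7],"delta_rot": [0,0,0],"hand": 0},
    {"slide": [0,0,-0.5],"delta_rot": [0,0,0],"hand": 0},
  ],
)

```text
time_s: 15.72
eef_pos: [0.5496, -0.1249, 0.2209]
eef_rot: [0.002, 0.984, 0.031, 0.173]
wrist_force: [0.9, -1.1, 0.2]
opening: 0.003
```

```bash
python3 - <<'E'
from st import *
st(); snap('wrist','w12'); snap('scene','s12',(190,170,290,250),7)
E
```

```text
t 15.72 q [-0.54 -0.06  1.92  0.22  0.99  0.87] F [ 0.9 -1.1  0.2]
tcp in hinge mm [-117.6    1.7   73.9] tilt deg 19.9 toolx [0.94  0.009 0.34 ] toolz [ 0.34  -0.012 -0.94 ]
toptip mm [-107.3    1.8   77.6]
```

View pics/s12.png

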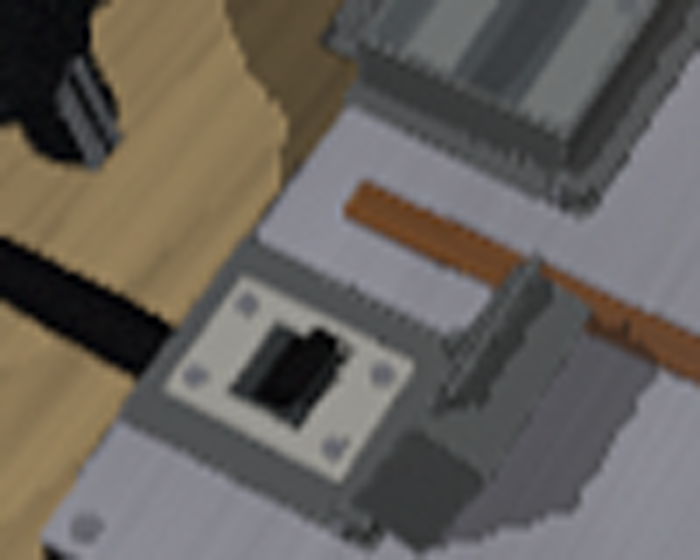

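View pics/w12.png

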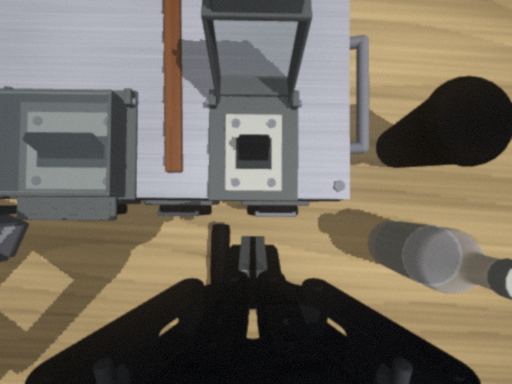

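Call:
drive_tool(
  deltas=[
    {"slide": [0,0,-0.7],"delta_rot": [0,0,0],"hand": 0},
    {"slide": [0,0,-0.7],"delta_rot": [0,0,0],"hand": 0},
    {"slide": [0,0,-0.7],"delta_rot": [0,0,0],"hand": 0},
    {"slide": [0,0,0],"delta_rot": [0,-0.055,0],"hand": 0},
    {"slide": [0,0,0],"delta_rot": [0,-0.055,0],"hand": 0},
  ],
)

```text
time_s: 16.45
eef_pos: [0.515, -0.1262, 0.32]
eef_rot: [0.008, 1.0, 0.03, -0.0]
wrist_force: [0.1, 0.2, -0.4]
opening: -0.0
```

```bash
python3 st.py
```

```text
t 16.45 q [-0.46  0.01  1.61 -0.01  1.51  1.06] F [ 0.1  0.2 -0.4]
tcp in hinge mm [-152.2    2.3  173. ] tilt deg 0.9 toolx [ 1.     0.004 -0.001] toolz [-0.001 -0.017 -1.   ]
toptip mm [-141.2    2.4  173. ]
```

Call:
drive_tool(
  deltas=[
    {"slide": [0.8,0,0],"delta_rot": [0,0,0],"hand": 0},
    {"slide": [0.95,0,0],"delta_rot": [0,0,0],"hand": 0},
    {"slide": [0.95,0,0],"delta_rot": [0,0,0],"hand": 0},
    {"slide": [0.95,0,0],"delta_rot": [0,0,0],"hand": 0},
    {"slide": [0.95,0,0],"delta_rot": [0,0,0],"hand": 0},
  ],
)

```text
time_s: 17.08
eef_pos: [0.7461, -0.1115, 0.3173]
eef_rot: [0.007, 1.0, 0.03, 0.0]
wrist_force: [0.8, -0.3, 0.5]
opening: -0.002
```

```bash
python3 - <<'E'
from st import *
st(); snap('scene','s13',(170,110,330,250),4)
E
```

```text
t 17.07 q [-0.3   0.54  0.97 -0.01  1.63  1.21] F [ 0.8 -0.3  0.5]
tcp in hinge mm [ 79.4   4.2 170.3] tilt deg 0.8 toolx [1.    0.005 0.   ] toolz [ 0.    -0.014 -1.   ]
toptip mm [ 90.4   4.2 170.3]
```

View pics/s13.png

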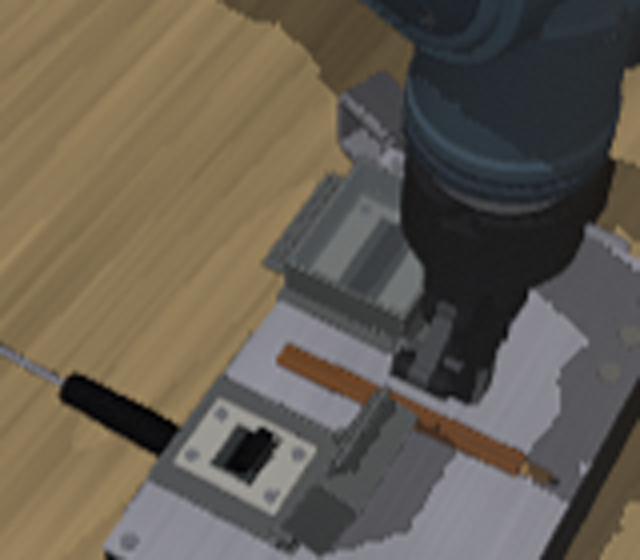

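Clear behind the open guard. Lowering to z ≈ +60, then pulling towards the robot.

Call:
drive_tool(
  deltas=[
    {"slide": [0,0.02,0.5],"delta_rot": [0,0,0],"hand": 0},
    {"slide": [0,0.02,0.5],"delta_rot": [0,0,0],"hand": 0},
    {"slide": [0,0,0.5],"delta_rot": [0,0,0],"hand": 0},
    {"slide": [0,0,0.45],"delta_rot": [0,0,0],"hand": 0},
    {"slide": [0,0,0.2],"delta_rot": [0,0,0],"hand": 0},
  ],
)

```text
time_s: 17.75
eef_pos: [0.744, -0.115, 0.2083]
eef_rot: [0.006, 1.0, 0.03, -0.001]
wrist_force: [-0.3, -0.4, -0.9]
opening: 0.005
```

```bash
python3 - <<'E'
from st import *
st(); snap('scene','s14',(170,110,330,250),4)
E
```

```text
t 17.75 q [-0.31  0.59  1.11 -0.01  1.44  1.21] F [-0.3 -0.4 -0.9]
tcp in hinge mm [77.1  0.8 61.3] tilt deg 0.7 toolx [ 1.     0.005 -0.002] toolz [-0.002 -0.013 -1.   ]
toptip mm [88.1  0.9 61.2]
```

View pics/s14.png

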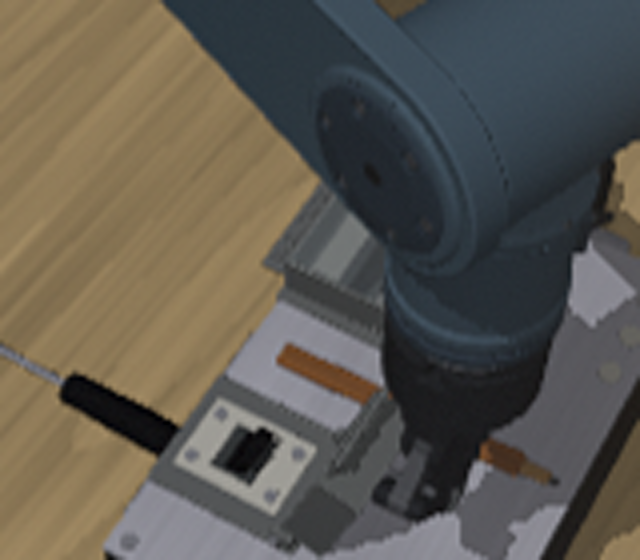

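Call:
drive_tool(
  deltas=[
    {"slide": [-0.16,0,0],"delta_rot": [0,0,0],"hand": 0},
    {"slide": [-0.16,0,0],"delta_rot": [0,0,0],"hand": 0},
    {"slide": [-0.16,0,0],"delta_rot": [0,0,0],"hand": 0},
    {"slide": [-0.16,0,0],"delta_rot": [0,0,0],"hand": 0},
    {"slide": [-0.16,0,0],"delta_rot": [0,0,0],"hand": 0},
  ],
)

```text
time_s: 18.42
eef_pos: [0.7048, -0.1178, 0.2122]
eef_rot: [0.007, 1.0, 0.03, 0.001]
wrist_force: [0.8, 0.2, 0.3]
opening: -0.0
```

Call:
drive_tool(
  deltas=[
    {"slide": [-0.14,0,0],"delta_rot": [0,0,0],"hand": 0},
    {"slide": [-0.14,0,0],"delta_rot": [0,0,0],"hand": 0},
    {"slide": [-0.14,0,0],"delta_rot": [0,0,0],"hand": 0},
    {"slide": [-0.14,0,0],"delta_rot": [0,0,0],"hand": 0},
    {"slide": [-0.1,0,0],"delta_rot": [0,0,0],"hand": 0},
  ],
)

```text
time_s: 19.05
eef_pos: [0.6718, -0.1198, 0.2116]
eef_rot: [0.007, 1.0, 0.03, 0.001]
wrist_force: [-0.7, 0.2, -1.2]
opening: -0.001
```

```bash
python3 - <<'E'
from st import *
st(); snap('wrist','w15');snap('scene','s15',(170,110,330,250),4)
E
```

```text
t 19.05 q [-0.34  0.43  1.33 -0.01  1.37  1.17] F [-0.7  0.2 -1.2]
tcp in hinge mm [ 4.7  0.1 64.6] tilt deg 0.8 toolx [1.    0.005 0.001] toolz [ 0.002 -0.014 -1.   ]
toptip mm [15.7  0.1 64.6]
```

View pics/s15.png

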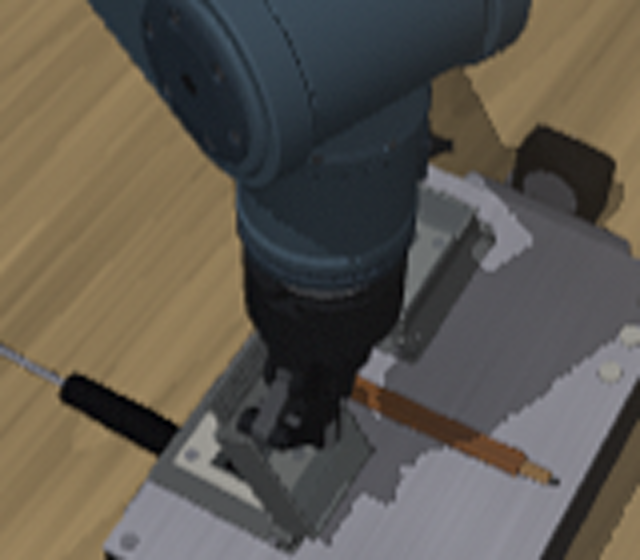

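View pics/w15.png

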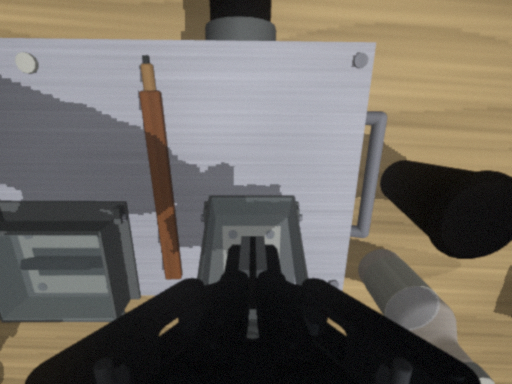

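Call:
drive_tool(
  deltas=[
    {"slide": [-0.14,0,0],"delta_rot": [0,0,0],"hand": 0},
    {"slide": [-0.14,0,0],"delta_rot": [0,0,0],"hand": 0},
    {"slide": [-0.1,0,0],"delta_rot": [0,0,0],"hand": 0},
    {"slide": [0,0,0],"delta_rot": [0,0,0],"hand": 0},
    {"slide": [0,0,0],"delta_rot": [0,0,0],"hand": 0},
  ],
)

```text
time_s: 19.77
eef_pos: [0.6535, -0.1209, 0.2118]
eef_rot: [0.007, 1.0, 0.03, 0.001]
wrist_force: [-0.1, -1.4, 0.2]
opening: -0.0
```

```bash
python3 - <<'E'
from st import *
st(); snap('scene','s16',(170,110,330,250),4)
E
```

```text
t 19.77 q [-0.36  0.39  1.39 -0.01  1.36  1.16] F [-0.1 -1.4  0.2]
tcp in hinge mm [-13.7  -0.1  64.8] tilt deg 0.8 toolx [1.    0.005 0.002] toolz [ 0.002 -0.014 -1.   ]
toptip mm [-2.7 -0.  64.8]
```

View pics/s16.png

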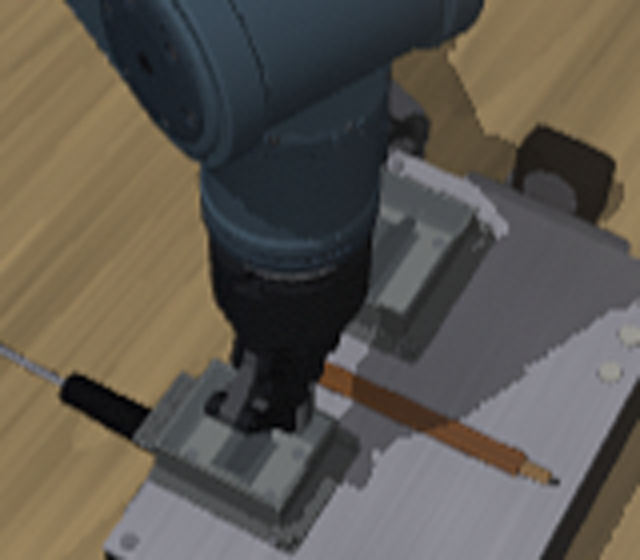

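The guard has dropped shut. I'll raise the tool clear and check.

Call:
drive_tool(
  deltas=[
    {"slide": [0,0,-0.4],"delta_rot": [0,0,0],"hand": 0},
    {"slide": [0,0,-0.8],"delta_rot": [0,0,0],"hand": 0},
    {"slide": [-0.5,0,-0.8],"delta_rot": [0,0,0],"hand": 0},
    {"slide": [-0.9,0,-0.4],"delta_rot": [0,0,0],"hand": 0},
    {"slide": [-0.9,0,0],"delta_rot": [0,0,0],"hand": 0},
  ],
)

```text
time_s: 20.45
eef_pos: [0.5384, -0.1266, 0.3357]
eef_rot: [0.009, 0.999, 0.03, 0.004]
wrist_force: [-1.0, -0.8, 0.5]
opening: -0.002
```

Call:
drive_tool(
  deltas=[
    {"slide": [-0.9,0,0],"delta_rot": [0,0,0],"hand": 0},
    {"slide": [0,0,0],"delta_rot": [0,0,0],"hand": 0},
    {"slide": [0,0,0],"delta_rot": [0,0,0],"hand": 0},
    {"slide": [0,0,0],"delta_rot": [0,0,0],"hand": 0},
    {"slide": [0,0,0],"delta_rot": [0,0,0],"hand": 0},
  ],
)

```text
time_s: 21.08
eef_pos: [0.494, -0.1288, 0.3312]
eef_rot: [0.007, 1.0, 0.03, 0.001]
wrist_force: [-0.7, 0.3, 0.4]
opening: 0.002
```

```bash
python3 - <<'E'
from st import *
st(); snap('wrist','w17');snap('scene','s17',(170,110,330,250),4); snap('top','t17',(180,70,420,250),3)
E
```

```text
t 21.07 q [-0.48 -0.04  1.64 -0.01  1.53  1.03] F [-0.7  0.3  0.4]
tcp in hinge mm [-173.3    0.9  184.2] tilt deg 0.8 toolx [1.    0.005 0.001] toolz [ 0.001 -0.014 -1.   ]
toptip mm [-162.3    1.   184.3]
```

View pics/s17.png

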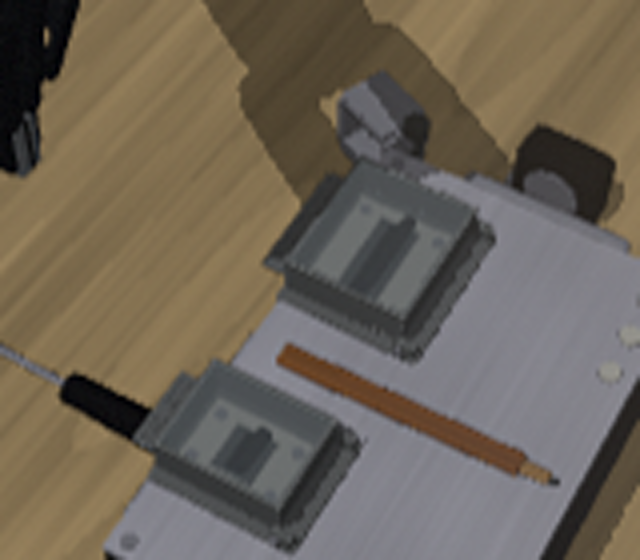

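View pics/w17.png

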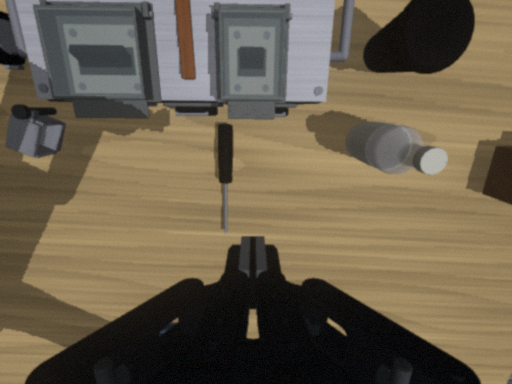

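View pics/t17.png

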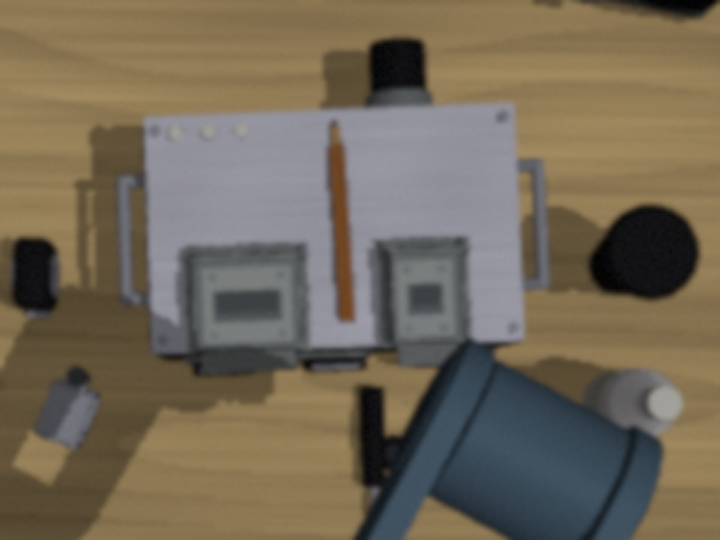

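Both guards are shut, both toggles lean towards the hinge, and nothing lying about has moved. Handing in.

```bash
python3 -c "
from bench import ctrl
print(ctrl.hand_in())"
```

```text
the job is handed in; nothing more can be done
None
```

I switched the narrow breaker on and handed the job in at about 21 s of the 64 s allowed; the hand-in reported no verdict. With the gripper shut, I lifted the guard by its tab until it rested open on its stop. I then pushed the toggle over towards the hinge (about 15 N at most at the wrist) and tipped the guard forward from behind so it dropped shut.

**Last checks:** the final pictures show the narrow guard flush shut with its toggle leaning to the hinge, and the main breaker shut and on. The pencil, screwdriver, coupler, bottle, cup and tape measure look to be where they were. The arm is clear of everything, with wrist force at about zero. I judged the guard and toggle by eye from the pictures, as there is no direct reading of those angles.

**One hitch:** on the first approach the last wrist joint came up against its range limit (-3.12 rad). I backed off and turned the tool half a turn before touching anything.

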